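# Put the syrup stand back in order

### The arm

A 6-joint arm with a two-finger parallel gripper is mounted at the origin on the work surface. World frame = base frame: x ahead of the robot, y to its left, z up, the work surface at z = 0. Lengths are in m, angles in rad, forces in N, time in s.
With the tool pointing down it reaches from about 0.325 to 0.75 m from the base axis. Payload 7.6 kg.
Tool frame: the origin (TCP) lies on the centre line of the jaws, within the pads' length; the fingertips stand 25 mm ahead of it and the grasp point (between the pads) lies 6 mm ahead of it; z points along the fingers, y is the line along which they close (so a half turn about z gives the same grasp; the last joint's range is limited). The gripper opens to 85 mm and grips with 20 to 120 N. Pads are 22 mm wide; open, the fingers measure 114 mm over their backs; the gripper's body (76 mm by 85 mm) begins 54 mm behind the grasp point. The pads swing forward as they close: fully open they stand 13 mm farther back than shut.
Start: joints at [1.275, 0.052, 1.401, -0, 1.689, -0.07], TCP at [0.118, 0.512, 0.256] pointing down, gripper open.
Joint ranges: [-2.9, 2.9], [-0.91, 2.17], [0.12, 2.37], [-1.06, 4.2], [0.26, 2.73], [-2.93, 2.93]. Speed limits (rad/s): [2.57, 2.57, 3.01, 3.14, 3.14, 3.14].

### API

Orientations are given as a rotation vector (axis times angle).
In Python, from plant import r, eyes, spotter gives the robot as it stands. Calls block until the motion is done:
- r.movep(position, orientation): joint-space move of the TCP to a pose.
- r.line_to(position, rotation=None, velocity=0.15, contact_N=None): straight line of the TCP; rotation=None keeps the orientation; velocity is the mean speed in m/s. With contact_N (N) it stops when the force on the tool has changed by that much, and returns True; else False.
- r.goto_joints(angles): joint-space move.
- r.set_gripper(opening): finger opening in m; the grip force is fixed at half the most; returns when the fingers have stopped.
- r.dwell(seconds).
- r.ik(position, orientation): joint angles nearest the present ones, or None.
- eyes.capture(name): name is "scene" or "top" or "wrist"; returns a dict with "image" (480x640x3 uint8, red, green, blue), "z_map" (480x640 float32, m along the optical axis (not along the pixel's ray), 0 where there is no reading), "fx", "fy", "cx", "cy" (pixels), "camera_from_world" (4x4, takes a point from world to camera coordinates). Camera axes: x right, y down, z forward; pixel columns grow to the right and rows downward; lengths in m; the calibration is good to about 2 mm. A picture is of the moment at which its call begins.
A pose or a line that the arm cannot do raises r.IKError and nothing moves.
- r.close_job(): hands the job in; it is judged then, once.
Trained networks look in a picture, given as the dict that the camera call returned (one of the last four; its "shot" number tells which), for a name from the list of things; names that differ only in an ending like _2 or _b are one class to them, and where a whole thing is asked for, a point or a joint stands for the part that bears it (a point fixed in the world has none). Each returns a list of dicts, best first, with "confidence" (0 to 1); they miss things now and then, are a little off and sometimes report something else, mostly with a low value. They report only what shows in the picture. A call takes as long as a camera call.
- spotter.search_frame(picture, name): "bbox" ([left, top, right, bottom] as shares, 0 to 1, of the picture: columns of its width, rows of its height, round what is visible of it).
- spotter.regions_of(picture, name): "mask" (480x640 bool, what is visible of it) and "bbox" ([left, top, right, bottom] as shares, 0 to 1, of the picture: columns of its width, rows of its height, round what is visible of it).
Readings, each from a call of its own:
- r.current_clock(): time.
- r.current_q(): joint angles.
- r.current_joint_vel(): joint speeds.
- r.current_tau(): joint torques, N m.
- r.current_eef_pos(): TCP position.
- r.current_tcp_rot(): TCP orientation.
- r.current_ft_force(): force on the tool from outside, world axes, zero at the start.
- r.current_wrist_torque(): the same for the moment, N m.
- r.current_width(): finger opening in m.
- r.current_finger_force(): force on a finger pad.
Only numpy, scipy, OpenCV 4.12 (cv2) and the standard library are available. Lean on these libraries where they do the work, as an engineer would, in place of code of your own. Each camera call takes 0.05 s, during which the arm holds its last target. There are 200 camera calls.

### The job

On the stepped syrup stand the tall bottles belong on the high back step, the squat jars on the middle step and the steel shakers on the low front step, but one bottle and one jar have been put back in each other's place: swap them, and fill the one empty pocket in the shaker row with the spare shaker from the counter. Stand each one upright and fully down in its pocket; lower it in gently, as it is glassware, and do not drop or topple anything. Leave everything else standing where it is.

Things in the scene. Friction and masses are not known exactly. Their poses are not given: they have to be found in the camera images.
- stand: stepped wooden syrup stand, fixed, three steps of three pockets. Origin: centre of its underside, on the counter; x runs from its low front to its high back, y along the rows, z up; 288 mm (x) by 270 mm (y). Pockets are 88 mm (x) by 82 mm (y) inside, open on top, walled by lips 6 mm thick and 25 mm high. It stands sideways: its low front faces roughly world -y, its rows run roughly along world x.
- step_front (a point): centre of the floor of the middle pocket of the low front step, 15 mm above the counter, at stand x = -94 mm; the other two pockets of this step lie 88 mm either side along the stand's y. Axes as the stand's.
- step_middle (a point): centre of the floor of the middle pocket of the middle step, 40 mm above the counter, at stand x = 0 mm; the other two pockets of this step lie 88 mm either side along the stand's y. Axes as the stand's.
- step_back (a point): centre of the floor of the middle pocket of the high back step, 65 mm above the counter, at stand x = 94 mm; the other two pockets of this step lie 88 mm either side along the stand's y. Axes as the stand's.
- bottle_stray: the tall bottle that stands, at the start, in the middle step among the jars: slim amber glass syrup bottle with paper label and black screw cap, 180 mm tall: body 52 mm diameter up to 98 mm, shoulder to 128 mm, neck 27 mm diameter to 150 mm, cap 30 mm diameter from 150 to 180 mm; about 0.45 kg. Origin: centre of its underside, z up along its axis.
- jar_stray: the squat jar that stands, at the start, in the back step among the tall bottles: squat straight-sided amber glass sauce jar with paper label and black lid, 100 mm tall: body 58 mm diameter up to 78 mm, lid 56 mm diameter from 82 to 100 mm; about 0.35 kg. Origin: centre of its underside, z up along its axis.
- shaker_spare: the spare shaker, standing on the open counter to the robot's right, off the stand: plain steel powder shaker with a domed, pierced top, 115 mm tall: straight body 56 mm diameter up to 100 mm, then the dome; about 0.22 kg. Origin: centre of its underside, z up along its axis.
- bottle_1: bottle already in the right row (back step), to be left there; same size and look as bottle_stray. Origin: centre of its underside, z up along its axis.
- bottle_2: bottle already in the right row (back step), to be left there; same size and look as bottle_stray. Origin: centre of its underside, z up along its axis.
- jar_1: jar already in the right row (middle step), to be left there; same size and look as jar_stray. Origin: centre of its underside, z up along its axis.
- jar_2: jar already in the right row (middle step), to be left there; same size and look as jar_stray. Origin: centre of its underside, z up along its axis.
- shaker_1: shaker already in the right row (front step), to be left there; same size and look as shaker_spare. Origin: centre of its underside, z up along its axis.
- shaker_2: shaker already in the right row (front step), to be left there; same size and look as shaker_spare. Origin: centre of its underside, z up along its axis.
- milk_jug: steel milk jug, 100 mm tall, 86 mm diameter, bar handle reaching 77 mm from its axis towards its +y; stands on the counter, to be left alone. Origin: centre of its underside.
- cup_stack: stack of five upside-down paper cups, 140 mm tall, 85 mm diameter at the foot; stands on the counter, to be left alone. Origin: centre of its underside.

How it is judged:
By the outcome, as a careful person would: the job done as asked, in the order asked, and still so for the second after the job is handed in, with the robot touching nothing.
It also fails if it takes over 72 s, if anything falls off the work surface, if the arm or the gripper's body presses on something with over 40 N, if the wrist force passes 120 N, or if a joint passes its speed limit or range.

## Working session

There is one attempt and no reset: what is moved stays moved. The work goes in short steps, each a Python script; the robot and the scene stay as the last script left them, time stands still between calls to the robot, and variables do not carry over. Pictures are saved under pics/ and viewed, at most 10 in all, crops included, and the job is handed in when it is done.

```bash
ls; mkdir -p pics; cat > h.py <<'E'
from plant import r, eyes, spotter
import numpy as np, cv2
def cloud(p):
    z=p["z_map"]; v,u=np.mgrid[0:480,0:640]
    c=np.stack([(u-p["cx"])/p["fx"]*z,(v-p["cy"])/p["fy"]*z,z,np.ones_like(z)],-1)
    w=c@np.linalg.inv(p["camera_from_world"]).T
    w=w[...,:3]; w[z==0]=np.nan
    return w
E
python3 - <<'E'
from h import *
ims=[]
print(r.current_clock(), r.current_tcp_rot())
for n in ["scene","top"]:
    p=eyes.capture(n); w=cloud(p); np.savez(f"{n}.npz",w=w,im=p["image"],T=p["camera_from_world"],k=[p["fx"],p["fy"],p["cx"],p["cy"]])
    cv2.imwrite(f"pics/{n}.png",p["image"][...,::-1])
    print(n,np.linalg.inv(p["camera_from_world"])[:3].round(3).tolist(),p["fx"])
    for o in ["bottle_stray","jar_stray","shaker_spare","milk_jug","cup_stack","stand"]:
        for d in spotter.regions_of(p,o):
            if d["confidence"]<.3: continue
            m=d["mask"]; q=w[m]; q=q[~np.isnan(q[:,0])]
            if len(q)<5: continue
            zt=np.percentile(q[:,2],97); t=q[q[:,2]>zt-.012]
            b=np.array(d["bbox"])*[640,480,640,480]
            print(o,round(d["confidence"],2),b.astype(int),"top z",zt.round(3),"mid",((t.min(0)+t.max(0))/2)[:2].round(3),"ext",np.ptp(t,axis=0)[:2].round(3),"n",m.sum())
print(r.current_clock())
E
```

```text
pics
0.0 [-3.53893902e-01 -3.12132298e+00  2.44705943e-03]
scene [[0.687, 0.478, -0.547, 1.012], [0.726, -0.447, 0.522, -0.575], [0.005, -0.756, -0.654, 0.694]] 488.5892544848362
bottle_stray 0.82 [437 161 474 249] top z 0.22 mid [0.617 0.134] ext [0.028 0.032] n 1733
jar_stray 0.63 [319 165 502 306] top z 0.09 mid [0.521 0.165] ext [0.276 0.233] n 7357
jar_stray 0.62 [387 136 416 185] top z 0.167 mid [0.434 0.2  ] ext [0.058 0.058] n 1071
shaker_spare 0.83 [250 258 282 320] top z 0.116 mid [ 0.486 -0.234] ext [0.049 0.051] n 1754
milk_jug 0.85 [278 331 358 410] top z 0.101 mid [ 0.67  -0.275] ext [0.079 0.118] n 4118
cup_stack 0.72 [113 251 174 331] top z 0.142 mid [ 0.348 -0.404] ext [0.063 0.061] n 3675
cup_stack 0.61 [339 191 366 251] top z 0.13 mid [0.463 0.012] ext [0.051 0.05 ] n 1392
stand 0.74 [321 166 504 306] top z 0.089 mid [0.522 0.201] ext [0.274 0.161] n 6901
top [[0.024, -0.988, 0.154, 0.32], [-1.0, -0.022, 0.011, -0.072], [-0.007, -0.155, -0.988, 1.358]] 563.6278099636339
bottle_stray 0.72 [223 171 245 205] top z 0.223 mid [0.615 0.136] ext [0.027 0.028] n 706
jar_stray 0.94 [183 257 219 284] top z 0.17 mid [0.433 0.204] ext [0.054 0.055] n 806
jar_stray 0.52 [442 296 491 334] top z 0.144 mid [ 0.348 -0.4  ] ext [0.06 0.06] n 1415
shaker_spare 0.7 [380 240 408 270] top z 0.119 mid [ 0.483 -0.229] ext [0.05  0.049] n 600
shaker_spare 0.39 [228 250 257 283] top z 0.145 mid [0.447 0.106] ext [0.053 0.055] n 630
milk_jug 0.75 [385 158 440 199] top z 0.102 mid [ 0.67 -0.27] ext [0.078 0.116] n 1516
milk_jug 0.65 [442 295 489 335] top z 0.144 mid [ 0.348 -0.4  ] ext [0.06 0.06] n 1332
cup_stack 0.87 [442 293 492 334] top z 0.144 mid [ 0.348 -0.4  ] ext [0.06 0.06] n 1411
cup_stack 0.44 [267 172 288 202] top z 0.133 mid [0.632 0.044] ext [0.051 0.048] n 661
stand 0.86 [173 169 310 296] top z 0.094 mid [0.518 0.149] ext [0.281 0.268] n 8651
0.7
```

```bash
python3 - <<'E'
import cv2,numpy as np
a=cv2.imread('pics/top.png')[120:360,150:510]; b=cv2.imread('pics/scene.png')[90:430,90:530]
cv2.imwrite('pics/topc.png',cv2.resize(a,None,fx=2.2,fy=2.2)); cv2.imwrite('pics/scenec.png',cv2.resize(b,None,fx=1.75,fy=1.75))
# height blobs in stand region, both views
for n in ["top","scene"]:
    w=np.load(n+".npz")["w"]; w=w[(w[...,0]>.3)&(w[...,0]<.75)&(w[...,1]>-.35)&(w[...,1]<.4)]
    # height grid
    g=np.zeros((250,400)); i=((w[:,0]-.3)/.002).astype(int).clip(0,249); j=((w[:,1]+.4)/.002).astype(int).clip(0,399)
    np.maximum.at(g,(i,j),w[:,2])
    m=cv2.morphologyEx((g>.1).astype(np.uint8),cv2.MORPH_CLOSE,np.ones((3,3)))
    k,l,s,c=cv2.connectedComponentsWithStats(m)
    for q in range(1,k):
        if s[q,4]<80: continue
        hh=g[l==q]; zt=np.percentile(hh,97); t=np.argwhere((l==q)&(g>zt-.010)); mid=(t.min(0)+t.max(0)+1)/2*.002+[.3,-.4]
        print(n,mid.round(3),zt.round(3),(np.ptp(t,axis=0)*.002).round(3))
E
```

```text
top [0.434 0.204] 0.17 [0.054 0.054]
top [0.449 0.106] 0.145 [0.056 0.054]
top [0.461 0.016] 0.133 [0.048 0.046]
top [ 0.483 -0.23 ] 0.119 [0.044 0.046]
top [0.514 0.212] 0.249 [0.03 0.03]
top [0.533 0.119] 0.145 [0.056 0.056]
top [0.601 0.225] 0.249 [0.028 0.028]
top [0.615 0.136] 0.224 [0.028 0.03 ]
top [0.632 0.045] 0.133 [0.05  0.048]
scene [0.434 0.2  ] 0.167 [0.058 0.058]
scene [0.449 0.102] 0.142 [0.056 0.058]
scene [0.461 0.011] 0.131 [0.048 0.048]
scene [ 0.486 -0.234] 0.117 [0.05 0.05]
scene [0.515 0.208] 0.246 [0.028 0.03 ]
scene [0.533 0.116] 0.142 [0.056 0.054]
scene [0.604 0.222] 0.246 [0.03 0.03]
scene [0.616 0.134] 0.221 [0.03 0.03]
scene [0.635 0.038] 0.131 [0.048 0.046]
scene [ 0.663 -0.323] 0.104 [0.036 0.02 ]
```

View pics/topc.png

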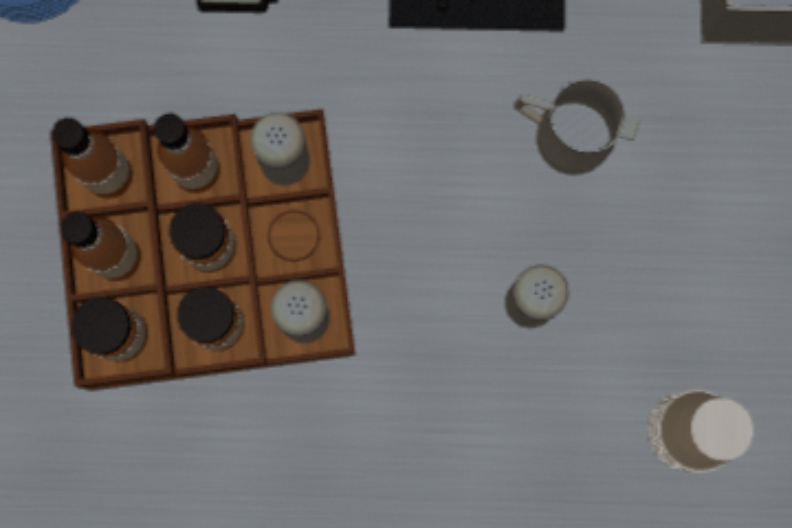

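View pics/scenec.png

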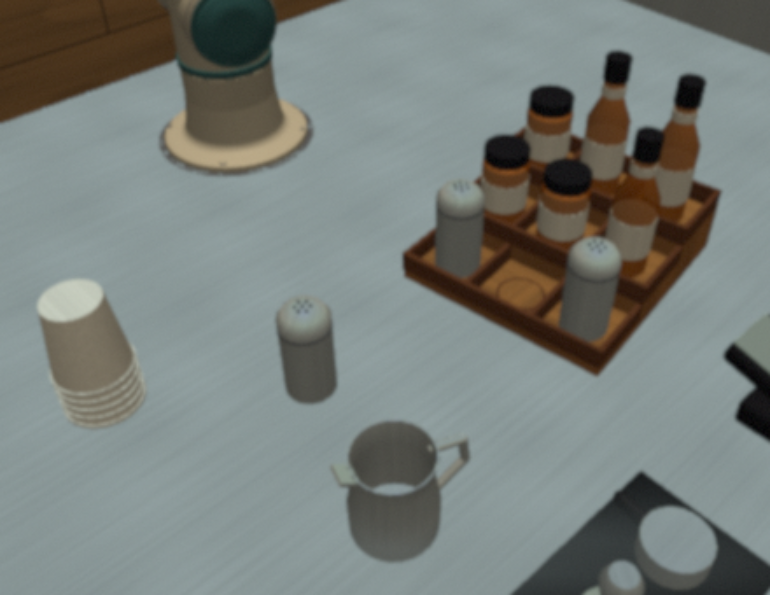

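The top view shows the stand at crop (50–355, 110–390). The stray jar is at its bottom-left (105,325), the stray bottle is seen as the middle row's far one (165–215,115–190), the empty pocket is at (293,235) and the spare shaker at (540,292). The scene view agrees. Measured tops are 0.168, 0.222 and 0.118, which fits the stated heights. Next I'll fit the stand pose.

```bash
cat > fit.py <<'E'
import numpy as np
from scipy.optimize import differential_evolution
def model(s):
    x,y=s[:,0],s[:,1]; out=(abs(x)>.144)|(abs(y)>.135)
    k=np.clip(np.round(x/.094),-1,1); f=.040+.025*k
    dx=abs(x-k*.094); dy=abs(y-np.clip(np.round(y/.088),-1,1)*.088)
    h=np.where((dx>.044)|(dy>.041),f+.025,f)
    return np.where(out,0,h)
def fit(w):
    def cost(p):
        c,s=np.cos(p[2]),np.sin(p[2]); d=w[:,:2]-p[:2]
        e=abs(w[:,2]-p[3]-model(np.c_[d@[c,s],d@[-s,c]]))
        return np.minimum(e,.015).mean()
    q=differential_evolution(cost,[(.48,.58),(.07,.17),(1.4,1.95),(-.004,.006)],seed=1,popsize=20,tol=1e-8,maxiter=150)
    return q.x,q.fun
E
python3 - <<'E'
from fit import *; from h import *
from scipy.spatial.transform import Rotation as R
P=[]
for n in ["top","scene"]:
    w=np.load(n+".npz")["w"]; w=w[(w[...,0]>.33)&(w[...,0]<.72)&(w[...,1]>-.08)&(w[...,1]<.32)&(w[...,2]<.1)]
    p,c=fit(w); P.append(p); print(n,len(w),p.round(4),c)
p=np.mean(P,0); c,s=np.cos(p[2]),np.sin(p[2])
np.save("stand.npy",p)
pk=lambda x,y:(p[:2]+[c*x-s*y,s*x+c*y]).round(4)
for x in(.094,0,-.094): print([pk(x,y).tolist() for y in(.088,0,-.088)])
M=np.array([[s,c,0],[-c,s,0],[0,0,-1]]) ; rv=R.from_matrix(M).as_rotvec(); print(np.linalg.det(M),rv)
for q in [(.434,.202,.131),(.434,.202,.40),(.616,.135,.211),(.616,.135,.40),(.46,-.12,.066),(.485,-.232,.076),(.55,.03,.09)]:
    print(q,r.ik(np.array(q),rv))
E
```

```text
top 20874 [5.329e-01 1.229e-01 1.727e+00 1.300e-03] 0.003618265495925737
scene 18696 [5.2860e-01 1.3970e-01 1.7284e+00 6.0000e-04] 0.006949189584389507
[[0.4291, 0.2104], [0.516, 0.2242], [0.603, 0.2379]]
[[0.4438, 0.1176], [0.5307, 0.1313], [0.6177, 0.1451]]
[[0.4585, 0.0247], [0.5454, 0.0385], [0.6323, 0.0522]]Traceback (most recent call last):
  File "<stdin>", line 11, in <module>
  File "scipy/spatial/transform/_rotation.pyx", line 1143, in scipy.spatial.transform._rotation.Rotation.from_matrix
ValueError: Non-positive determinant (left-handed or null coordinate frame) in rotation matrix 0: [[ 0.98771488 -0.15626679  0.        ]
 [ 0.15626679  0.98771488  0.        ]
 [ 0.          0.         -1.        ]].
```

```bash
python3 - <<'E'
from fit import *; from h import *
from scipy.spatial.transform import Rotation as R
O=np.array([(.434,.202),(.449,.104),(.461,.014),(.5145,.21),(.533,.1175),(.6025,.2235),(.6155,.135),(.6335,.0415)])
P=[]
for n in ["top","scene"]:
    w=np.load(n+".npz")["w"]; w=w[(w[...,0]>.33)&(w[...,0]<.72)&(w[...,1]>-.08)&(w[...,1]<.32)&(w[...,2]<.1)]
    w=w[np.min(np.linalg.norm(w[:,None,:2]-O,axis=2),1)>.034]
    p,c=fit(w); P.append(p); print(n,len(w),p.round(4),c)
p=np.mean(P,0); c,s=np.cos(p[2]),np.sin(p[2])
np.save("stand.npy",p)
pk=lambda x,y:(p[:2]+[c*x-s*y,s*x+c*y]).round(4)
for x in(.094,0,-.094): print([pk(x,y).tolist() for y in(.088,0,-.088)])
M=np.array([[s,c,0],[-c,s,0],[0,0,-1.]]).copy(); M[:,0]=np.cross(M[:,1],M[:,2]); rv=R.from_matrix(M).as_rotvec(); print(M[:,1],rv)
for q in [(.434,.202,.131),(.434,.202,.40),(.616,.135,.211),(.616,.135,.40),(.46,-.12,.066),(.485,-.232,.076),(.55,.03,.09)]:
    print(q,r.ik(np.array(q),rv))
E
```

```text
top 18832 [5.328e-01 1.228e-01 1.726e+00 1.300e-03] 0.0033104146909909383
scene 14940 [5.3240e-01 1.1900e-01 1.7243e+00 3.0000e-04] 0.005290259341474985
[[0.4312, 0.2003], [0.5182, 0.2138], [0.6051, 0.2273]]
[[0.4457, 0.1074], [0.5326, 0.1209], [0.6196, 0.1344]]
[[0.4601, 0.0145], [0.5471, 0.028], [0.634, 0.0416]]
[-0.15373788  0.98811167  0.        ] [ 0.24221184 -3.13224166 -0.        ]
(0.434, 0.202, 0.131) [ 3.58458323e-01  7.12367270e-04  1.70693899e+00 -4.44089210e-16
  1.43394129e+00 -1.36668802e+00]
(0.434, 0.202, 0.4) [ 3.58458323e-01 -5.94677463e-02  1.22768084e+00 -4.44089210e-16
  1.97337956e+00 -1.36668802e+00]
(0.616, 0.135, 0.211) [ 1.57197649e-01  3.67637526e-01  1.12934907e+00 -4.44089210e-16
  1.64460606e+00 -1.56794870e+00]
(0.616, 0.135, 0.4) [ 1.57197649e-01  3.99685325e-01  7.13637351e-01 -4.44089210e-16
  2.02826998e+00 -1.56794870e+00]
(0.46, -0.12, 0.066) [-0.33288028  0.07189618  1.77400812  0.          1.29568836 -2.05802662]
(0.485, -0.232, 0.076) [-0.51486671  0.22489645  1.58134453  0.          1.33535167 -2.24001306]
(0.55, 0.03, 0.09) [-0.01255008  0.24273416  1.52999294  0.          1.36886555 -1.73769643]
```

The stand fits from both views agree to within 4 mm and match where the things stand, so I'll start with the jar.

```bash
cat >> h.py <<'E'
RV=np.array([.24221184,-3.13224166,0])
def at(x,y,z): return np.array([x,y,z])
def pick(x,y,z,opn,hi):
    r.line_to(at(x,y,z+.06) ,velocity=.25) if r.current_eef_pos()[2]>z+.07 else None
    hit=r.line_to(at(x,y,z),velocity=.10,contact_N=6)
    print("down hit",hit,np.round(r.current_eef_pos(),4))
    r.set_gripper(0.0); print("width",r.current_width(),"F",r.current_finger_force())
    r.line_to(at(x,y,z+.03),velocity=.1); r.line_to(at(x,y,hi),velocity=.25)
    print("lifted w",r.current_width(),"t",r.current_clock())
def place(x,y,z,rel,hi):
    r.line_to(at(x,y,z+.015),velocity=.2)
    hit=r.line_to(at(x,y,z-.008),velocity=.02,contact_N=2.5)
    print("place hit",hit,np.round(r.current_eef_pos(),4),"want z",z,"F",np.round(r.current_ft_force(),1))
    r.set_gripper(rel); r.line_to(at(x,y,z+.04),velocity=.1); r.line_to(at(x,y,hi),velocity=.3)
    print("t",r.current_clock())
E
python3 - <<'E'
from h import *
r.set_gripper(.08)
r.movep(at(.434,.202,.30),RV)
pick(.434,.202,.131,.08,.27)
r.line_to(at(.46,-.115,.27),velocity=.25)
place(.46,-.115,.066,.078,.20)
p=eyes.capture("top"); cv2.imwrite("pics/t2.png",cv2.resize(p["image"][120:360,150:510,::-1],None,fx=2,fy=2))
E
```

```text
down hit False [0.4345 0.2022 0.1319]
width 0.05659556696635691 F 57.977217603474855
lifted w 0.05658865267735362 t 5.2833
place hit True [ 0.4599 -0.115   0.0675] want z 0.066 F [-1.1 -0.2  5.1]
t 9.8917
```

View pics/t2.png

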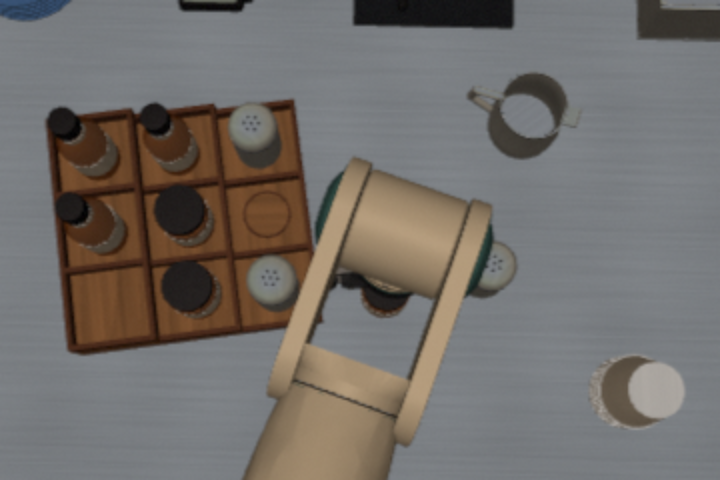

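Overhead view: the jar is down on the counter at (380,300), partly under the wrist. The back-left pocket (110,305) is empty and everything else is unmoved. Bottle next.

```bash
python3 - <<'E'
from h import *
r.set_gripper(.06)
r.movep(at(.6155,.135,.31),RV)
pick(.6155,.135,.211,.06,.35)
r.line_to(at(.4457,.1074,.35),velocity=.2)
r.line_to(at(.4312,.2003,.35),velocity=.15)
place(.4312,.2003,.236,.06,.33)
p=eyes.capture("scene"); cv2.imwrite("pics/s2.png",cv2.resize(p["image"][90:430,90:530,::-1],None,fx=1.7,fy=1.7))
E
```

```text
down hit False [0.6158 0.135  0.2121]
width 0.028427861373936308 F 59.67675268650055
lifted w 0.02884788930675718 t 13.9417
place hit True [0.4311 0.2003 0.2371] want z 0.236 F [-0.1 -0.8  6.5]
t 18.4
```

View pics/s2.png

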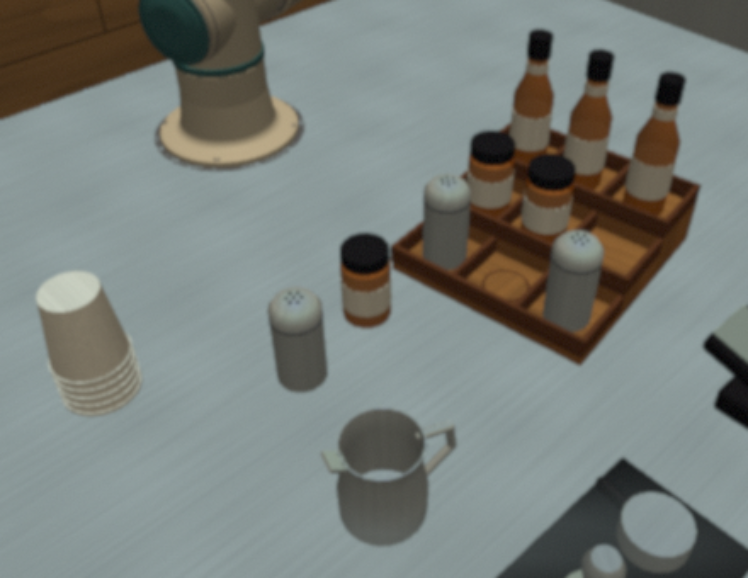

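The bottle now stands upright in the back row at (535,100), and the jar is on the counter at (365,280). The middle row's far pocket (615,250) is free.

```bash
python3 - <<'E'
from h import *
r.set_gripper(.08)
r.movep(at(.46,-.115,.20),RV)
pick(.46,-.115,.0665,.08,.27)
r.line_to(at(.6196,.1344,.27),velocity=.25)
place(.6196,.1344,.106,.075,.26)
r.set_gripper(.08)
r.movep(at(.4845,-.232,.22),RV)
pick(.4845,-.232,.076,.08,.28)
r.line_to(at(.5471,.028,.28),velocity=.25)
place(.5471,.028,.091,.075,.25)
r.movep(at(.45,-.2,.30),RV)
for n in ("top","scene"):
    p=eyes.capture(n); c=p["image"][120:360,150:510] if n=="top" else p["image"][90:430,90:530]
    cv2.imwrite(f"pics/{n}3.png",cv2.resize(c[...,::-1],None,fx=1.7,fy=1.7)); w=cloud(p)
    for x,y in [(.4312,.2003),(.6196,.1344),(.5471,.028)]:
        t=w[np.hypot(w[...,0]-x,w[...,1]-y)<.035]; zt=np.percentile(t[:,2],97); t=t[t[:,2]>zt-.01]
        print(n,(x,y),zt.round(3),((t.min(0)+t.max(0))/2)[:2].round(3))
print(r.current_clock())
E
```

```text
down hit False [ 0.4606 -0.1152  0.0674]
width 0.05662830073003425 F 57.825539521873
lifted w 0.05658837921711091 t 22.9167
place hit True [0.6196 0.1344 0.1081] want z 0.106 F [ 0.5 -0.2  5.7]
t 27.2583
down hit False [ 0.485  -0.2323  0.0769]
width 0.05467068661054436 F 63.594593703746796
lifted w 0.054889051029068395 t 31.825
place hit True [0.547  0.028  0.0922] want z 0.091 F [-0.4  0.3  5.1]
t 36.2167
top (0.4312, 0.2003) 0.248 [0.43  0.202]
top (0.6196, 0.1344) 0.145 [0.617 0.136]
top (0.5471, 0.028) 0.133 [0.545 0.029]
scene (0.4312, 0.2003) 0.245 [0.432 0.198]
scene (0.6196, 0.1344) 0.142 [0.618 0.133]
scene (0.5471, 0.028) 0.13 [0.548 0.026]
37.3083
```

View pics/scene3.png

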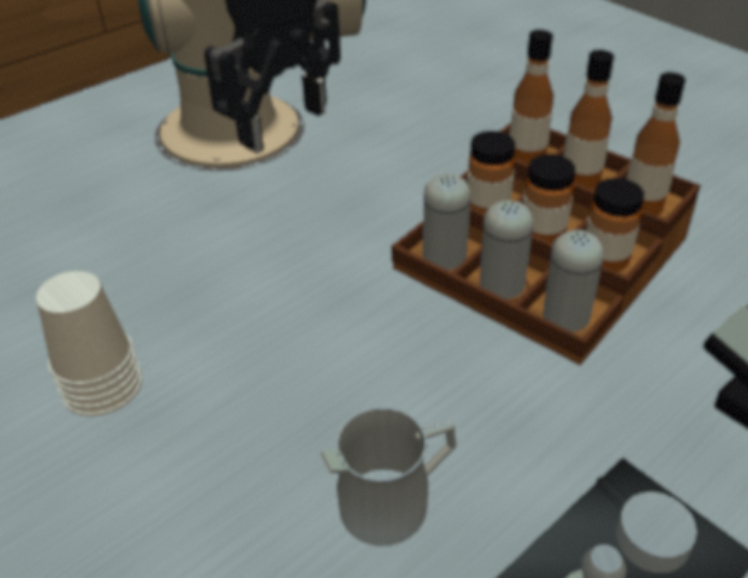

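View pics/top3.png

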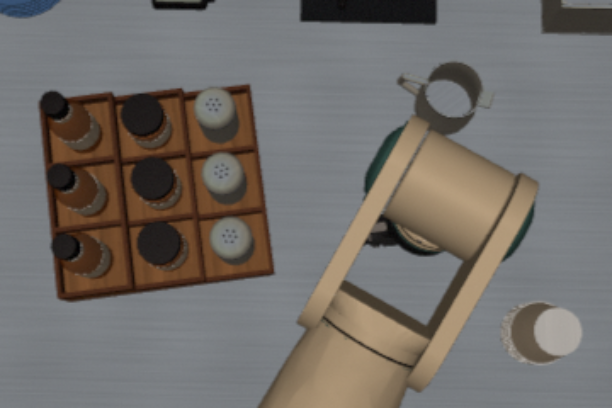

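All three rows are in order and upright, with tops at the same heights as their neighbours. The moved ones are the bottle at (540,100), jar at (613,220) and shaker at (506,245) in the scene view. The gripper is clear of everything.

```bash
python3 -c "
from plant import r
print(r.close_job())"
```

```text
the job is handed in; nothing more can be done
None
```

The stray bottle and jar are swapped and the spare shaker fills the empty pocket; the last pictures, at about 37 s, show all three upright at their neighbours' height and nothing else moved, and the job is handed in.

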